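# Switch on a box under its hinged guard

## Task

Switch on the taller of the two grey switch boxes: push up its hinged black guard with the fingers and, with the guard still held up by them, push the toggle underneath all the way over towards the hinge; then withdraw so that the guard drops shut over it. Push gently, pick nothing up, and leave the lower box and everything else on the bench as they are.

Things in the scene. Friction and masses are not known exactly. Their poses are not given: they have to be found in the camera images.
- box_tall: The taller of two grey switch boxes, 130x130 mm and 95 mm high to its flat top panel; fixed to the bench. Origin: centre of its underside. Its x axis points from its front (the side of the guard's free lip, facing the robot more or less) to its back (the guard's hinge and two sockets), z up. The guard sits on the front half of the panel.
- hinge_tall (a point): Middle of the guard's hinge pin on the taller box: 15 mm behind the box's centre, 36 mm above the panel. The pin runs along the box's y axis between two steel posts that stand 40 mm above the panel at y = +-37 mm (6 mm wide).
- lip_tall (a point): Middle of the free end of the guard's lip on the taller box (moves with the guard). Shut, it lies 73.5 mm in front of the hinge pin and 15 mm above it.
- guard_tall (a joint): Guard angle of the taller box, rad: 0 shut (level), grows as the lip rises, stop 1.25. Black flap, 62 mm wide, 3 mm thick, 50 g, reaching 60 mm forward from the pin, underside level with the pin; then a lip bent up at 45 degrees, 20 mm long: get a finger below it. Side cheeks (56 mm apart inside) hang 12.5 mm below the flap. No spring or catch: falls shut by its weight when not held.
- pivot_tall (a point): Pivot of the toggle of the taller box, on the panel 15 mm in front of the box's centre and 30 mm in front of the hinge pin, under the guard.
- toggle_tall (a joint): Angle of the taller box's toggle, rad: 0 off (leaning 0.4 rad to the front, towards the lip), 0.8 on (leaning 0.4 rad to the back, towards the hinge). A steel lever 29 mm long, 8 mm thick, with a 12 mm ball end; a stiff pivot holds it wherever it is left, so push it up to its stop; it needs about 1.5 N at its end.
- box_low: The lower of two grey switch boxes, 130x130 mm and 55 mm high to its flat top panel; fixed to the bench. Origin: centre of its underside. Its x axis points from its front (the side of the guard's free lip, facing the robot more or less) to its back (the guard's hinge and two sockets), z up. The guard sits on the front half of the panel.
- hinge_low (a point): Middle of the guard's hinge pin on the lower box: 15 mm behind the box's centre, 36 mm above the panel. The pin runs along the box's y axis between two steel posts that stand 40 mm above the panel at y = +-37 mm (6 mm wide).
- lip_low (a point): Middle of the free end of the guard's lip on the lower box (moves with the guard). Shut, it lies 73.5 mm in front of the hinge pin and 15 mm above it.
- guard_low (a joint): Guard angle of the lower box, rad: 0 shut (level), grows as the lip rises, stop 1.25. Black flap, 62 mm wide, 3 mm thick, 50 g, reaching 60 mm forward from the pin, underside level with the pin; then a lip bent up at 45 degrees, 20 mm long: get a finger below it. Side cheeks (56 mm apart inside) hang 12.5 mm below the flap. No spring or catch: falls shut by its weight when not held.
- pivot_low (a point): Pivot of the toggle of the lower box, on the panel 15 mm in front of the box's centre and 30 mm in front of the hinge pin, under the guard.
- toggle_low (a joint): Angle of the lower box's toggle, rad: 0 off (leaning 0.4 rad to the front, towards the lip), 0.8 on (leaning 0.4 rad to the back, towards the hinge). A steel lever 29 mm long, 8 mm thick, with a 12 mm ball end; a stiff pivot holds it wherever it is left, so push it up to its stop; it needs about 1.5 N at its end.
- weigh_boat: Bystander, loose: white square plastic weighing dish, 78x78x18 mm. Origin: centre of its underside.
- stopper_a: Bystander, loose: brown rubber stopper, 28 mm across, 24 mm tall. Origin: centre of its underside.
- vial_a: Bystander, loose: small glass vial with screw cap, 23 mm across, 44 mm tall. Origin: centre of its underside.
- marker: Bystander, loose: marker pen lying down, 132 mm long, 13 mm thick. Origin: centre of its underside.
- hdpe_b: Bystander, loose: white plastic reagent bottle, 48 mm across, 87 mm tall. Origin: centre of its underside.
- amber_b: Bystander, loose: amber reagent bottle, 46 mm across, 91 mm tall. Origin: centre of its underside.

How it is judged (in metres and radians):
On the way, in this order (a step that is already met when the one before it is completed fails the run):
1. the taller box's guard is pushed well up, its toggle still off (guard above 0.25 rad) (value of joint guard_tall above 0.25 rad and value of joint toggle_tall below 0.3 rad), for 0.1 s.
2. the toggle is pushed over to on while the guard is held up (toggle above 0.65 rad, guard above 0.1 rad) (value of joint toggle_tall above 0.65 rad and value of joint guard_tall above 0.1 rad), for 0.05 s.
At the end, for the whole second after the job is handed in: The taller box's toggle is fully on (above 0.65 of 0.8 rad) and its guard is shut (below 0.06 rad); the lower box's toggle is off (below 0.1 rad) and its guard shut (below 0.06 rad) (value of joint toggle_tall above 0.65 rad and value of joint each of guard_tall, guard_low below 0.06 rad and value of joint toggle_low below 0.1 rad); the robot touches nothing.
It fails at once if the lower box's guard is raised or its toggle moved (value of joint guard_low above 0.15 rad or value of joint toggle_low above 0.2 rad).
It fails at once if a loose bystander is pushed, knocked over or picked up (moved more than 25 mm) (distance of any of weigh_boat, stopper_a, vial_a, marker, hdpe_b, amber_b from where it was at the start of the episode above 0.025 m).
It fails at once if the fingers press on the taller box harder than 40 N (contact force between the fingers and box_tall above 40 N).
It also fails if it takes over 45 s, if anything falls off the work surface, if the arm or the gripper's body presses on something with over 40 N, if the wrist force passes 120 N, or if a joint passes its speed limit or range.

## Robot

A 6-joint arm with a two-finger parallel gripper is mounted at the origin on a cart in front of the work surface, level with it; the furniture and walls round the work are solid. World frame = base frame: x ahead of the robot, y to its left, z up, the work surface at z = 0. Lengths are in mm, angles in rad, forces in N, time in s.
With the tool pointing down it reaches from about 275 to 750 mm from the base axis. Payload 10.2 kg.
Tool frame: the origin (TCP) lies midway between the tips of the shut fingers; the grasp point (between the pads) lies 19 mm behind it; z points along the fingers, y is the direction in which the jaws open and shut (so a half turn about z gives the same grasp; the last joint's range is limited). The gripper opens to 88 mm and grips with 3 to 60 N. Pads are 18 mm wide; open, the fingers measure 123 mm over their backs; the gripper's body (75 mm by 187 mm) begins 45 mm behind the grasp point.
Start: joints at [-1.474, 0.313, 1.498, -0, 1.331, -0.223], TCP at [165.035, -498.392, 211.32] pointing down, gripper open.
Joint ranges: [-2.94, 2.94], [-0.97, 2.17], [0.19, 2.56], [-1.23, 4.37], [0.02, 3.11], [-2.88, 2.88]. Speed limits (rad/s): [2.39, 2.39, 3.01, 3.14, 3.14, 3.14].

## Interface

Orientations are given as a rotation vector (axis times angle).
In Python, from workcell import * gives the robot as it stands. Calls block until the motion is done:
- move_to(position, orientation): joint-space move of the TCP to a pose.
- move_straight(position, attitude=None, rate=150): straight line of the TCP; attitude=None keeps the orientation; rate is the mean speed in mm/s.
- goto_joints(angles): joint-space move.
- grip(opening, grip_force=None): opening from 0.0 (shut) to 1.0 (fully open); grip_force is the grip in N (None keeps the last); returns when the fingers have stopped.
- hold(seconds).
- inverse_kinematics(position, orientation): joint angles nearest the present ones, or None.
- get_state(): the state.
- get_image(name): name is "side" or "top" or "wrist"; returns the picture (384x512x3 uint8, red, green, blue); there is no depth.
- calibration(name): a dict with "camera_matrix" (3x3 intrinsics, pixels), "view" (4x4, takes a point from world to camera coordinates). Camera axes: x right, y up, looking along -z (the intrinsics and any distortion apply to the point x, -y, -z); pixel columns grow to the right and rows downward; lengths in mm; the calibration is good to about 2 mm. A picture is of the moment at which its call begins: read the wrist's pose just before it. calibration takes no time and is no camera call; for the wrist camera it gives the pose at the moment of the call.
A pose or a line that the arm cannot do raises Unreachable and nothing moves.
- hand_in(): hands the job in, once; it reports no verdict.
The state is a dict: "clock": time; "joint_pos": joint angles; "joint_velocities": joint speeds; "tau": joint torques, N m; "tool_pos": TCP position; "tool_rot": TCP orientation; "contact_force": force on the tool from outside, world axes, zero at the start; "moment": the same for the moment, N m; "gripper_width": opening from 0.0 (shut) to 1.0 (fully open).
Only numpy, scipy, OpenCV 4.12 (cv2) and the standard library are available. Lean on these libraries where they do the work, as an engineer would, in place of code of your own. Each camera call takes 0.05 s, during which the arm holds its last target.

## Working session

There is one attempt and no reset: what is moved stays moved. The work goes in short steps, each a Python script; the robot and the scene stay as the last script left them, time stands still between calls to the robot, and variables do not carry over. Pictures are saved under pics/ and viewed, and the job is handed in when it is done.

```bash
mkdir -p pics; ls; python3 - <<'E'
from workcell import *
import cv2,numpy as np
s=get_state();print(s['clock'],s['tool_pos'],s['tool_rot'])
for n in ['side','top','wrist']:
    c=calibration(n);print(n,{k:np.round(v,3).tolist() if hasattr(v,'__len__') else v for k,v in c.items()})
    cv2.imwrite(f'pics/{n}0.png',get_image(n)[:,:,::-1])
E
```

```text
pics
0.0 [ 165.01476712 -498.09529186  210.75299476] [-3.10025523e+00 -4.99992344e-01 -1.29997610e-04]
side {'camera_matrix': [[439.262, 0.0, 255.744], [0.0, 439.262, 192.754], [0.0, 0.0, 1.0]], 'view': [[-0.849, -0.528, -0.011, 596.445], [0.295, -0.492, 0.819, -165.249], [-0.438, 0.692, 0.574, -1087.082], [0.0, 0.0, 0.0, 1.0]]}
top {'camera_matrix': [[410.042, 0.0, 260.721], [0.0, 410.042, 187.084], [0.0, 0.0, 1.0]], 'view': [[0.016, -1.0, 0.008, 198.375], [0.991, 0.017, 0.134, -564.18], [-0.134, 0.006, 0.991, -990.969], [0.0, 0.0, 0.0, 1.0]]}
wrist {'camera_matrix': [[293.581, 0.0, 258.913], [0.0, 293.581, 193.696], [0.0, 0.0, 1.0]], 'view': [[0.315, -0.949, 0.0, -525.098], [0.915, 0.303, -0.265, 35.955], [0.251, 0.084, 0.964, -388.784], [0.0, 0.0, 0.0, 1.0]]}
```

View pics/side0.png

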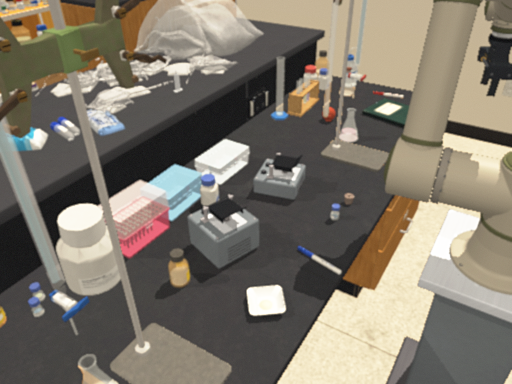

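View pics/top0.png

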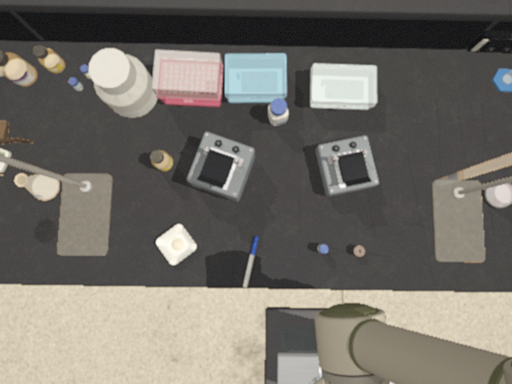

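View pics/wrist0.png

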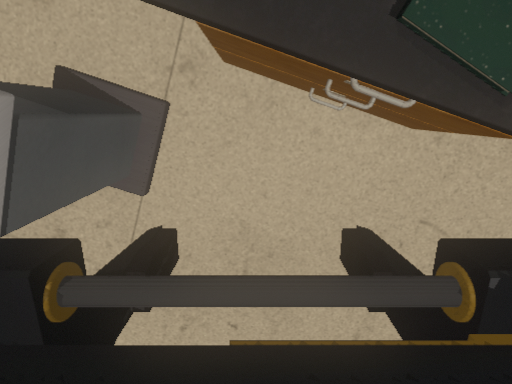

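The top view shows two grey boxes, at about (221,166) and (347,166). The side view shows the left one (223,230) as clearly taller. I'll zoom in on it.

```bash
python3 - <<'E'
import cv2
a=cv2.imread('pics/top0.png')[120:210,175:265]; b=cv2.imread('pics/side0.png')[185:275,175:275]
cv2.imwrite('pics/topz.png',cv2.resize(a,None,fx=6,fy=6,interpolation=cv2.INTER_CUBIC))
cv2.imwrite('pics/sidez.png',cv2.resize(b,None,fx=6,fy=6,interpolation=cv2.INTER_CUBIC))
E
```

```text
(no output)
```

View pics/topz.png

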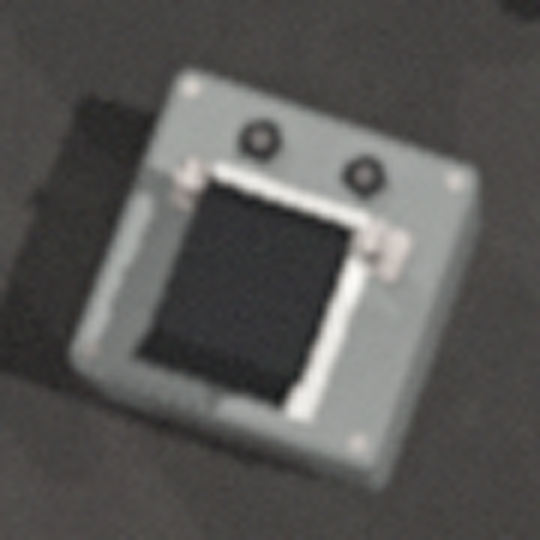

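View pics/sidez.png

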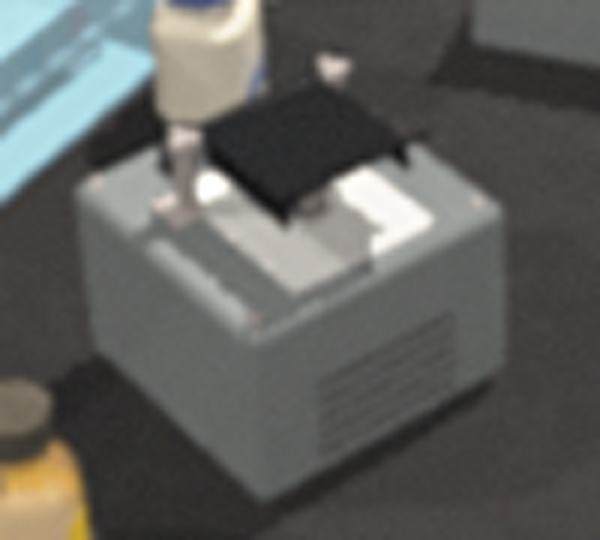

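In the top zoom the panel's four corner screws are at zoom (190,90), (455,182), (358,442) and (88,350). The box's front faces down in the image, rotated a bit. The guard is shut, with the lip near (215,375). Now casting rays to z=95.

```bash
cat > h.py <<'E'
import numpy as np, cv2
from workcell import *
def ray(cal,uv):
    K=np.array(cal['camera_matrix']);V=np.array(cal['view']);R=V[:3,:3];t=V[:3,3]
    d=np.linalg.inv(K)@np.array([uv[0],uv[1],1.]); d=np.array([d[0],-d[1],-d[2]])
    return -R.T@t, R.T@d
def onz(cal,uv,z):
    o,d=ray(cal,uv); return o+d*(z-o[2])/d[2]
def proj(cal,p):
    K=np.array(cal['camera_matrix']);V=np.array(cal['view'])
    c=V[:3,:3]@np.array(p)+V[:3,3]; q=K@np.array([c[0],-c[1],-c[2]]); return q[:2]/q[2]
E
python3 - <<'E'
from h import *
ct=calibration('top');cs=calibration('side')
print(ct.keys(), ray(ct,(0,0))[0],ray(cs,(0,0))[0],ray(calibration('wrist'),(0,0))[0])
z=lambda u,v:(175-.5+(u+.5)/6+0,120-.5+(v+.5)/6)
S=[onz(ct,z(*p),95) for p in [(190,90),(455,182),(358,442),(88,350)]]
C=[onz(ct,z(*p),95) for p in [(178,70),(482,168),(382,490),(70,368)]]
for A in (S,C):
    A=np.array(A);print(A.round(1).tolist(),A.mean(0).round(1),[np.linalg.norm(A[i]-A[i-1]).round(1) for i in range(4)])
    x=(A[0]+A[1]-A[2]-A[3])[:2];print('yaw',np.degrees(np.arctan2(x[1],x[0])));y=(A[0]+A[3]-A[1]-A[2])[:2];print(np.degrees(np.arctan2(-y[0],y[1])))
zs=lambda u,v:(175-.5+(u+.5)/6,185-.5+(v+.5)/6)
for p in [(97,182),(475,203),(255,320)]: print('side',onz(cs,zs(*p),95).round(1))
for n,p in dict(low=(347,170),marker0=(256,238),marker1=(246,287),vial=(323,249),stop=(359,251),boat=(176,245),hdpe=(278,104),amber=(161,160)).items(): print(n,onz(ct,p,{'low':55,'hdpe':87,'amber':91}.get(n,15)).round())
E
```

```text
dict_keys(['camera_matrix', 'view']) [ 422.68507728  213.88845384 1056.05880716] [ 79.55600212 986.12549883 765.52598257] [ 229.95407049 -476.82054757  384.71824138]
[[678.2, 340.9, 95.0], [642.4, 234.1, 95.0], [537.3, 270.2, 95.0], [572.1, 377.6, 95.0]] [607.5 305.7  95. ] [np.float64(112.3), np.float64(112.7), np.float64(111.1), np.float64(112.9)]
yaw -19.01681877039775
-18.22170484395928
[[686.3, 346.0, 95.0], [648.3, 223.4, 95.0], [518.5, 260.3, 95.0], [564.8, 384.4, 95.0]] [604.5 303.5  95. ] [np.float64(127.5), np.float64(128.4), np.float64(135.0), np.float64(132.5)]
yaw -16.679718200429317
-18.86044055717127
side [679.2 341.7  95. ]
side [537.4 272.7  95. ]
side [571.7 378.4  95. ]
low [605.  -6.  55.]
marker0 [434. 217.  15.]
marker1 [313. 240.  15.]
vial [409.  48.  15.]
stop [406. -42.  15.]
boat [414. 418.  15.]
hdpe [760. 169.  87.]
amber [615. 447.  91.]
```

Top and side views agree within about 2 mm, and the screw square measures 112x112. Box centre is about (608, 306) with yaw about -18.6°. Next I'll check reachability of pitched tool poses in the box frame. None of this moves the arm.

```bash
cat >> h.py <<'E'
from scipy.spatial.transform import Rotation as Rn
C=np.array([607.9,306.4]); YAW=np.radians(-18.6); SGN=1
HALF=9.0
def pose(cx,cz,pdeg,y=0.0,sgn=None):
    """cx,cz: finger upper-front corner relative to hinge pin (box x, z) ; pitch from vertical; returns pos, rotvec"""
    sgn=SGN if sgn is None else sgn
    p=np.radians(pdeg); xb=np.array([np.cos(YAW),np.sin(YAW),0]); yb=np.array([-np.sin(YAW),np.cos(YAW),0]); zb=np.array([0,0,1.])
    zt=np.sin(p)*xb-np.cos(p)*zb; n=np.cos(p)*xb+np.sin(p)*zb
    xt=sgn*n; yt=np.cross(zt,xt)
    pos=np.array([C[0],C[1],131.])+xb*(15+cx)+zb*cz+yb*y-HALF*n
    return pos, Rn.from_matrix(np.c_[xt,yt,zt]).as_rotvec()
def boxrel(P):
    d=np.array(P)-np.array([C[0],C[1],131.]); return np.array([np.cos(YAW)*d[0]+np.sin(YAW)*d[1]-15, -np.sin(YAW)*d[0]+np.cos(YAW)*d[1], d[2]])
E
python3 - <<'E'
from h import *
for sgn in (1,-1):
  for a in [(-110,60,45),(-85,-8,45),(-60,-8,45),(-45,20,40),(-52,20,15),(-52,-10,15),(-20,-10,50),(-110,-10,50),(-60,120,0)]:
    q=inverse_kinematics(*pose(*a,sgn=sgn)); print(sgn,a,None if q is None else np.round(q,2))
E
```

```text
1 (-110, 60, 45) None
1 (-85, -8, 45) None
1 (-60, -8, 45) None
1 (-45, 20, 40) None
1 (-52, 20, 15) [ 0.41  0.55  1.34 -0.2   1.06  2.39]
1 (-52, -10, 15) [ 0.41  0.58  1.38 -0.21  1.    2.4 ]
1 (-20, -10, 50) None
1 (-110, -10, 50) None
1 (-60, 120, 0) [ 0.34  0.57  1.02 -0.    1.56  2.24]
-1 (-110, 60, 45) [ 0.66  0.41  1.66 -0.94  0.82 -0.01]
-1 (-85, -8, 45) [ 0.62  0.52  1.69 -1.07  0.71  0.14]
-1 (-60, -8, 45) [ 0.58  0.54  1.66 -1.06  0.69  0.1 ]
-1 (-45, 20, 40) [ 0.53  0.51  1.58 -0.81  0.73 -0.18]
-1 (-52, 20, 15) [ 0.41  0.55  1.34 -0.2   1.06 -0.75]
-1 (-52, -10, 15) [ 0.41  0.58  1.38 -0.21  1.   -0.74]
-1 (-20, -10, 50) None
-1 (-110, -10, 50) None
-1 (-60, 120, 0) [ 0.34  0.57  1.02 -0.    1.56 -0.9 ]
```

```bash
python3 - <<'E'
import h; from h import *
Y0=h.YAW
def pz(cx,cz,p,d):
    h.YAW=Y0; P,_=pose(cx,cz,p,sgn=-1); h.YAW=Y0+np.radians(d); _,r=pose(cx,cz,p,sgn=-1); h.YAW=Y0; return P,r
for d in (0,5,10,15,20):
  for c in [(-85,-8),(-58,-10),(-47,20),(-24,-10)]:
    ok=[p for p in range(0,71,5) if inverse_kinematics(*pz(*c,p,d)) is not None]; print(d,c,ok)
E
```

```text
0 (-85, -8) [0, 5, 10, 15, 20, 25, 30, 35, 40, 45]
0 (-58, -10) [0, 5, 10, 15, 20, 25, 30, 35, 40, 45]
0 (-47, 20) [0, 5, 10, 15, 20, 25, 30, 35, 40, 45, 50]
0 (-24, -10) [0, 5, 10, 15, 20, 25, 30, 35, 40, 45]
5 (-85, -8) [0, 5, 10, 15, 20, 25, 30, 35, 40, 45]
5 (-58, -10) [0, 5, 10, 15, 20, 25, 30, 35, 40, 45, 70]
5 (-47, 20) [0, 5, 10, 15, 20, 25, 30, 35, 40, 45, 50]
5 (-24, -10) [0, 5, 10, 15, 20, 25, 30, 35, 40, 45, 70]
10 (-85, -8) [0, 5, 10, 15, 20, 25, 30, 35, 40, 45, 65, 70]
10 (-58, -10) [0, 5, 10, 15, 20, 25, 30, 35, 40, 45, 65, 70]
10 (-47, 20) [0, 5, 10, 15, 20, 25, 30, 35, 40, 45, 70]
10 (-24, -10) [0, 5, 10, 15, 20, 25, 30, 35, 40, 45, 65, 70]
15 (-85, -8) [0, 5, 10, 15, 20, 25, 30, 35, 40, 45, 60, 65, 70]
15 (-58, -10) [0, 5, 10, 15, 20, 25, 30, 35, 40, 45, 60, 65, 70]
15 (-47, 20) [0, 5, 10, 15, 20, 25, 30, 35, 40, 45, 65, 70]
15 (-24, -10) [0, 5, 10, 15, 20, 25, 30, 35, 40, 45, 60, 65, 70]
20 (-85, -8) [0, 5, 10, 15, 20, 25, 30, 35, 40, 45, 60, 65, 70]
20 (-58, -10) [0, 5, 10, 15, 20, 25, 30, 35, 40, 45, 55, 60, 65, 70]
20 (-47, 20) [0, 5, 10, 15, 20, 25, 30, 35, 40, 45, 60, 65, 70]
20 (-24, -10) [0, 5, 10, 15, 20, 25, 30, 35, 40, 45, 55, 60, 65, 70]
```

```bash
python3 - <<'E'
import h; from h import *
ct=calibration('top')
for p in [(460,192),(435,188),(86,186),(510,158)]: print(p,onz(ct,p,0).round(),onz(ct,p,300).round())
q0=get_state()['joint_pos']
P=np.array([390,110,300.]);r=Rn.from_matrix(np.c_[[-1,0,0],[0,1,0],[0,0,-1]]).as_rotvec()
q=inverse_kinematics(P,r);print(q)
grip(0.0)
goto_joints(q);s=get_state();print(s['clock'],s['tool_pos'],s['gripper_width'])
for n in ['side','top','wrist']: cv2.imwrite(f'pics/{n}1.png',get_image(n)[:,:,::-1])
E
```

```text
(460, 192) [ 562. -312.    0.] [ 522. -163.  300.]
(435, 188) [ 571. -247.    0.] [ 529. -116.  300.]
(86, 186) [561. 660.   0.] [522. 533. 300.]
(510, 158) [ 654. -449.    0.] [ 589. -261.  300.]
[-0.01619152 -0.01352282  1.649697    0.          1.50541847 -1.58698785]
3.7833 [390.20581369 109.54878169 299.84215861] 0.0028744487291088726
```

View pics/side1.png

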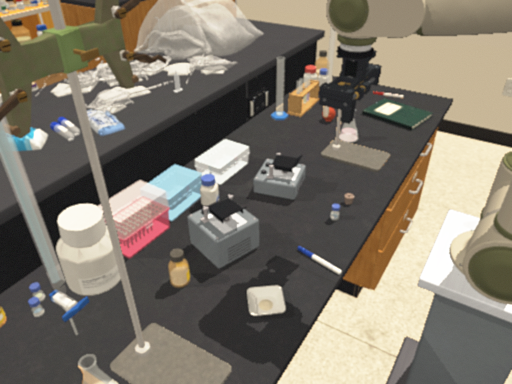

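View pics/wrist1.png

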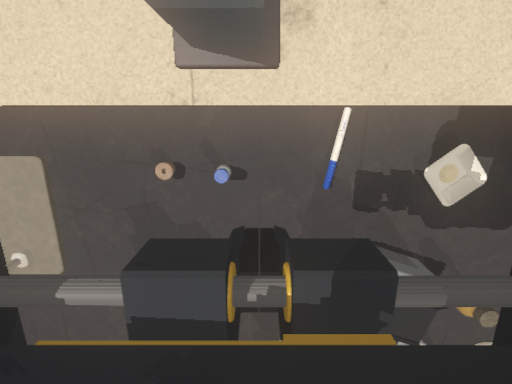

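```bash
python3 - <<'E'
import cv2
a=cv2.imread('pics/side1.png')[20:150,300:400]
cv2.imwrite('pics/g1.png',cv2.resize(a,None,fx=4.5,fy=4.5,interpolation=cv2.INTER_CUBIC)*1)
b=cv2.imread('pics/wrist1.png')[200:384,100:420]; b=cv2.convertScaleAbs(b,alpha=3,beta=20)
cv2.imwrite('pics/g2.png',cv2.resize(b,None,fx=2.4,fy=2.4))
E
```

```text
(no output)
```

View pics/g1.png

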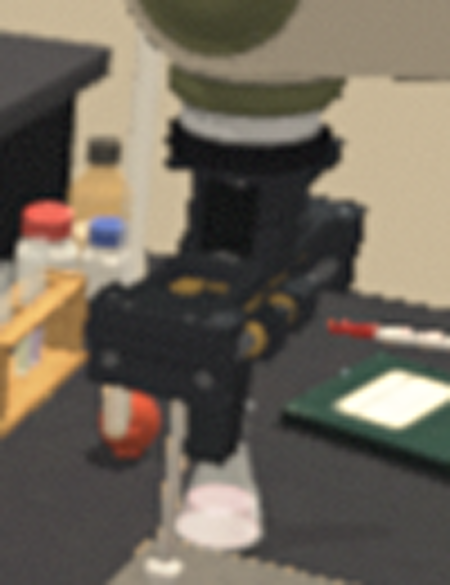

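View pics/g2.png

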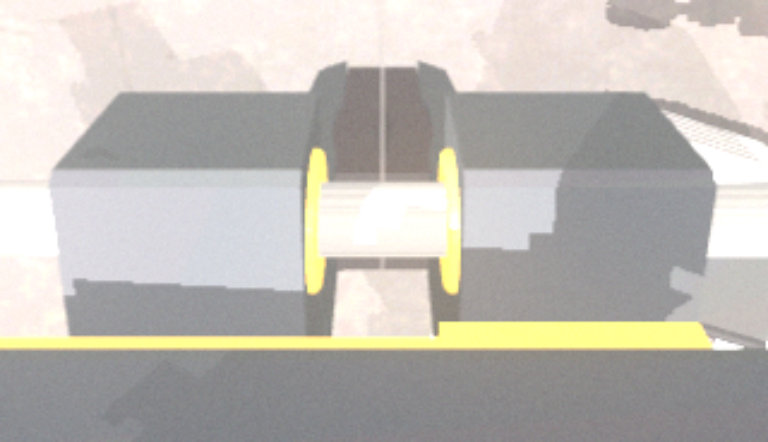

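The wrist view shows the shut fingers with carriage blocks behind them, and nothing was disturbed. My geometry says a steep tool brings the gripper body too near the guard's lip. A shallow tool, about 65–70° from vertical, keeps it clear, so I'll check the joint solutions along that path.

```bash
cat >> h.py <<'E'
SGN=-1; AZ=7.0; PIT=68.0
def P2(cx,cz,pit=None,az=None,y=0.0):
    """corner placed via box yaw, tool heading turned by az deg from box x; finger centreline"""
    global YAW
    pit=PIT if pit is None else pit; az=AZ if az is None else az
    Y0=YAW; xb=np.array([np.cos(Y0),np.sin(Y0),0]);yb=np.array([-np.sin(Y0),np.cos(Y0),0])
    c=np.array([C[0],C[1],131.])+xb*(15+cx)+yb*y+np.array([0,0,cz])
    a=Y0+np.radians(az);p=np.radians(pit);h=np.array([np.cos(a),np.sin(a),0]);z=np.array([0,0,1.])
    zt=np.sin(p)*h-np.cos(p)*z;n=np.cos(p)*h+np.sin(p)*z;xt=SGN*n;yt=np.cross(zt,xt)
    return c-HALF*n, Rn.from_matrix(np.c_[xt,yt,zt]).as_rotvec()
E
python3 - <<'E'
import h; from h import *
for sg in (-1,1):
 h.SGN=sg
 for pit,az in [(70,5),(70,8),(65,10),(75,0),(75,5),(80,0),(75,-5)]:
  for c in [(-150,0),(-150,60),(-100,0),(-54,-4),(-54,20),(-20,4)]:
    q=inverse_kinematics(*P2(*c,pit,az)); print(sg,pit,az,c,None if q is None else np.round(q,2))
E
```

```text
-1 70 5 (-150, 0) None
-1 70 5 (-150, 60) None
-1 70 5 (-100, 0) None
-1 70 5 (-54, -4) [0.64 0.65 1.82 4.36 0.88 0.91]
-1 70 5 (-54, 20) None
-1 70 5 (-20, 4) [0.58 0.66 1.78 4.34 0.83 0.88]
-1 70 8 (-150, 0) None
-1 70 8 (-150, 60) None
-1 70 8 (-100, 0) [0.7  0.61 1.91 4.35 0.9  0.95]
-1 70 8 (-54, -4) [0.62 0.64 1.86 4.28 0.84 0.95]
-1 70 8 (-54, 20) [0.62 0.59 1.86 4.32 0.82 0.89]
-1 70 8 (-20, 4) [0.56 0.64 1.82 4.25 0.8  0.93]
-1 65 10 (-150, 0) None
-1 65 10 (-150, 60) None
-1 65 10 (-100, 0) None
-1 65 10 (-54, -4) [0.59 0.59 1.87 4.33 0.72 0.86]
-1 65 10 (-54, 20) None
-1 65 10 (-20, 4) [0.54 0.59 1.82 4.32 0.67 0.83]
-1 75 0 (-150, 0) None
-1 75 0 (-150, 60) None
-1 75 0 (-100, 0) None
-1 75 0 (-54, -4) None
-1 75 0 (-54, 20) None
-1 75 0 (-20, 4) None
-1 75 5 (-150, 0) None
-1 75 5 (-150, 60) None
-1 75 5 (-100, 0) [0.73 0.67 1.88 4.34 1.02 1.  ]
-1 75 5 (-54, -4) [0.65 0.7  1.83 4.27 0.97 1.  ]
-1 75 5 (-54, 20) [0.65 0.65 1.83 4.31 0.95 0.95]
-1 75 5 (-20, 4) [0.59 0.7  1.79 4.24 0.93 0.98]
-1 80 0 (-150, 0) None
-1 80 0 (-150, 60) None
-1 80 0 (-100, 0) None
-1 80 0 (-
[... 1013 characters left out ...]
ne
1 75 0 (-54, -4) None
1 75 0 (-54, 20) None
1 75 0 (-20, 4) None
1 75 5 (-150, 0) None
1 75 5 (-150, 60) None
1 75 5 (-100, 0) [ 0.73  0.67  1.88  4.34  1.02 -2.14]
1 75 5 (-54, -4) [ 0.65  0.7   1.83  4.27  0.97 -2.14]
1 75 5 (-54, 20) [ 0.65  0.65  1.83  4.31  0.95 -2.19]
1 75 5 (-20, 4) [ 0.59  0.7   1.79  4.24  0.93 -2.16]
1 80 0 (-150, 0) None
1 80 0 (-150, 60) None
1 80 0 (-100, 0) None
1 80 0 (-54, -4) [ 0.69  0.77  1.77  4.33  1.12 -2.13]
1 80 0 (-54, 20) [ 0.69  0.72  1.77  4.35  1.1  -2.18]
1 80 0 (-20, 4) [ 0.63  0.77  1.73  4.3   1.07 -2.16]
1 75 -5 (-150, 0) None
1 75 -5 (-150, 60) None
1 75 -5 (-100, 0) None
1 75 -5 (-54, -4) None
1 75 -5 (-54, 20) None
1 75 -5 (-20, 4) None
```

```bash
python3 - <<'E'
import h; from h import *
for pit,az in [(75,8),(75,10),(78,8)]:
  for c in [(-115,10),(-100,10),(-100,-4),(-54,-4),(-54,20),(-47,4),(-18,4)]:
    q=inverse_kinematics(*P2(*c,pit,az)); print(pit,az,c,None if q is None else np.round(q,2))
E
```

```text
75 8 (-115, 10) [0.74 0.63 1.93 4.3  1.01 1.02]
75 8 (-100, 10) [0.71 0.63 1.91 4.28 0.99 1.02]
75 8 (-100, -4) [0.71 0.67 1.91 4.26 1.   1.05]
75 8 (-54, -4) [0.63 0.68 1.87 4.19 0.95 1.05]
75 8 (-54, 20) [0.63 0.63 1.87 4.22 0.92 0.99]
75 8 (-47, 4) [0.62 0.67 1.86 4.19 0.93 1.03]
75 8 (-18, 4) [0.57 0.68 1.83 4.15 0.9  1.03]
75 10 (-115, 10) [0.73 0.62 1.95 4.24 0.99 1.05]
75 10 (-100, 10) [0.7  0.62 1.94 4.22 0.97 1.05]
75 10 (-100, -4) [0.7  0.66 1.94 4.2  0.99 1.08]
75 10 (-54, -4) [0.62 0.67 1.89 4.13 0.93 1.08]
75 10 (-54, 20) [0.62 0.62 1.89 4.16 0.9  1.03]
75 10 (-47, 4) [0.6  0.66 1.89 4.13 0.92 1.06]
75 10 (-18, 4) [0.55 0.67 1.85 4.09 0.88 1.06]
78 8 (-115, 10) [0.75 0.66 1.93 4.26 1.07 1.07]
78 8 (-100, 10) [0.72 0.66 1.92 4.23 1.05 1.07]
78 8 (-100, -4) [0.72 0.7  1.92 4.22 1.06 1.1 ]
78 8 (-54, -4) [0.63 0.71 1.87 4.14 1.01 1.1 ]
78 8 (-54, 20) [0.63 0.66 1.87 4.17 0.99 1.05]
78 8 (-47, 4) [0.62 0.7  1.87 4.14 1.   1.08]
78 8 (-18, 4) [0.57 0.71 1.83 4.1  0.96 1.08]
```

```bash
sed -i 's/AZ=7.0; PIT=68.0/AZ=8.0; PIT=75.0/' h.py; python3 - <<'E'
from h import *
q=np.array(inverse_kinematics(*P2(-110,15)));print(q)
a=q.copy();a[1]-=0.6
goto_joints(a)
s=get_state();print(s['clock'],s['tool_pos'],s['contact_force'],np.round(s['joint_pos'],3))
for n in ['side','top','wrist']: cv2.imwrite(f'pics/{n}2.png',get_image(n)[:,:,::-1])
E
```

```text
[0.73411402 0.61980477 1.92135244 4.29871209 0.99493476 1.00558626]
7.5 [463.54356759 290.04598988 492.25739015] [ 1.03209481  0.04340681 -0.22062109] [0.734 0.02  1.921 4.298 0.995 1.005]
```

View pics/side2.png

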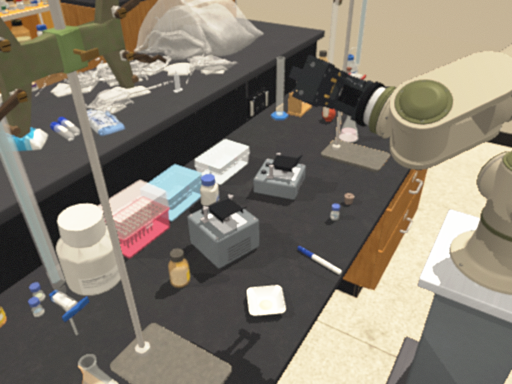

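View pics/wrist2.png

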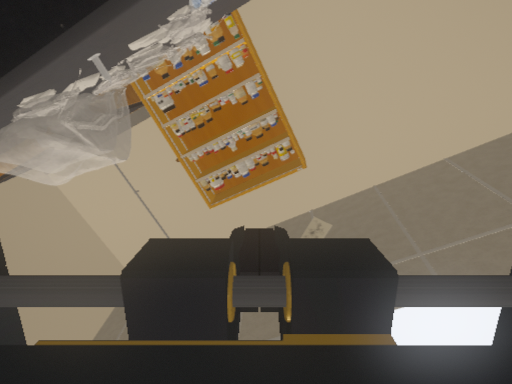

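View pics/top2.png

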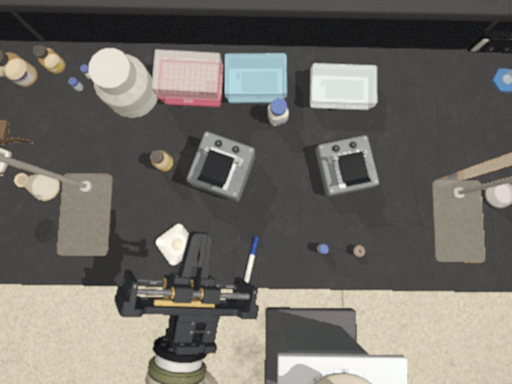

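The arm is up and clear, with fingers heading towards the box and nothing touched. Now lowering to the standoff in front of the guard.

```bash
python3 - <<'E'
from h import *
goto_joints(inverse_kinematics(*P2(-110,15)))
s=get_state();print(s['clock'],s['tool_pos'],P2(-110,15)[0],s['contact_force'],np.round(s['joint_pos'],3))
cw=calibration('wrist')
for n in ['side','top','wrist']: cv2.imwrite(f'pics/{n}3.png',get_image(n)[:,:,::-1])
a=cv2.imread('pics/side3.png')[165:285,170:330];cv2.imwrite('pics/s3z.png',cv2.resize(a,None,fx=5,fy=5,interpolation=cv2.INTER_CUBIC))
a=cv2.imread('pics/top3.png')[120:220,165:275];cv2.imwrite('pics/t3z.png',cv2.resize(a,None,fx=6,fy=6,interpolation=cv2.INTER_CUBIC))
np.savez('cw3.npz',**cw)
E
```

```text
8.95 [515.83055438 337.42170416 138.55715891] [515.57237955 337.1296254  137.30666756] [-0.64043402  0.34258097 -0.19003396] [0.734 0.618 1.921 4.299 0.995 1.006]
```

View pics/s3z.png

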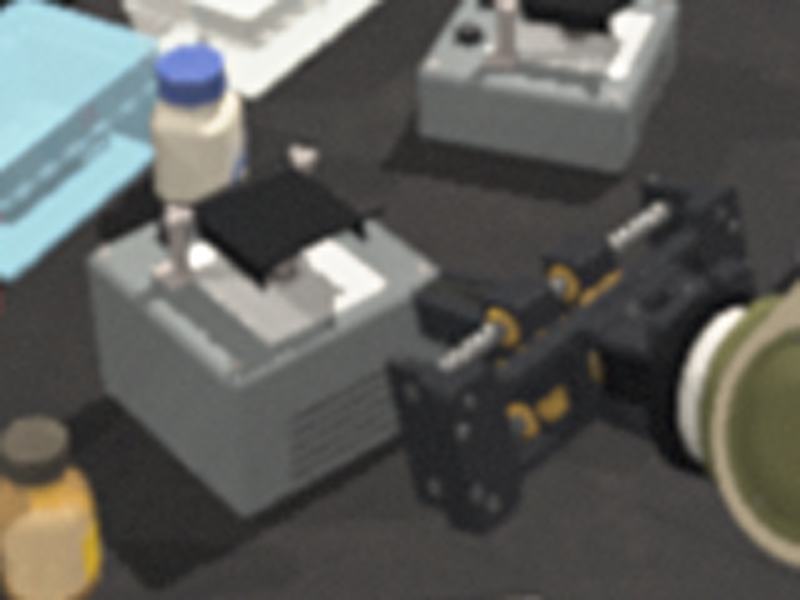

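View pics/t3z.png

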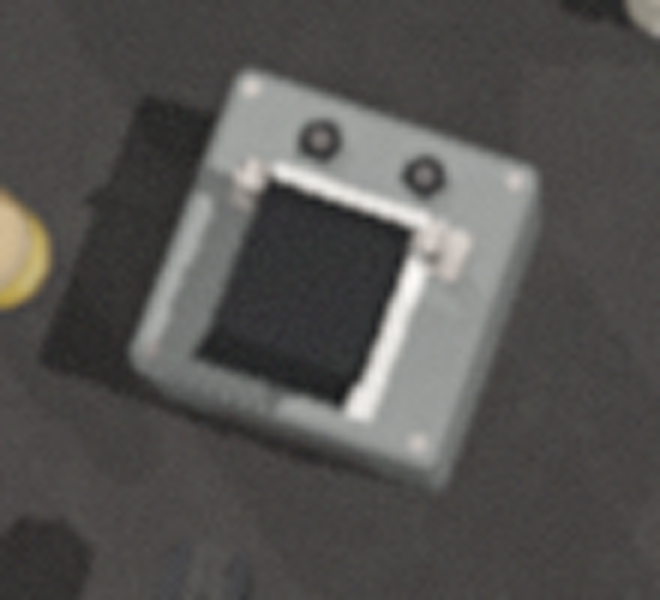

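View pics/wrist3.png

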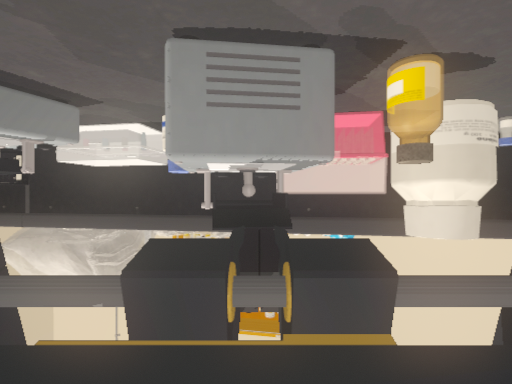

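In the wrist view (upside down, camera below the fingers) the toggle ball is at (248,190), the guard's front edge spans columns 212–290, and the shut fingers are at column 259. I'll compare that with my box model.

```bash
python3 - <<'E'
from h import *
cw=dict(np.load('cw3.npz'));cs=calibration('side');ct=calibration('top')
xb=np.array([np.cos(YAW),np.sin(YAW),0]);yb=np.array([-np.sin(YAW),np.cos(YAW),0])
def B(x,y,z): return np.array([C[0],C[1],131.])+xb*(15+x)+yb*y+np.array([0,0,z])
for n,p in dict(lipL=(-73.5,31,15),lipR=(-73.5,-31,15),bendL=(-60,31,0),bendR=(-60,-31,0),ball=(-41.3,0,-9.3),postL=(0,37,4),postR=(0,-37,4),frontTopL=(-80,65,-36),frontTopR=(-80,-65,-36)).items():
    print(n,'wrist',proj(cw,B(*p)).round(1),'side zoom',((proj(cs,B(*p))-[170,165]+.5)*5).round(),'top zoom',((proj(ct,B(*p))-[165,120]+.5)*6).round())
tp=get_state()['tool_pos'];print('tip wrist px',proj(cw,tp))
b=cv2.imread('pics/wrist3.png')[120:250,150:350]; b=cv2.convertScaleAbs(b,alpha=1.8,beta=30)
cv2.imwrite('pics/w3z.png',cv2.resize(b,None,fx=4,fy=4,interpolation=cv2.INTER_CUBIC))
E
```

```text
lipL wrist [291.2 227.3] side zoom [278. 260.] top zoom [187. 356.]
lipR wrist [210.2 228.8] side zoom [385. 207.] top zoom [343. 411.]
bendL wrist [287.1 207. ] side zoom [263. 271.] top zoom [206. 329.]
bendR wrist [210.6 207.7] side zoom [368. 219.] top zoom [359. 383.]
ball wrist [247.2 195.5] side zoom [293. 242.] top zoom [302. 314.]
postL wrist [279.1 207.7] side zoom [179. 211.] top zoom [245. 176.]
postR wrist [205.9 208.4] side zoom [302. 153.] top zoom [427. 240.]
frontTopL wrist [336.5 161.2] side zoom [233. 383.] top zoom [120. 363.]
frontTopR wrist [161.  158.7] side zoom [449. 270.] top zoom [430. 472.]
tip wrist px [258.37324567 223.89092079]
```

View pics/w3z.png

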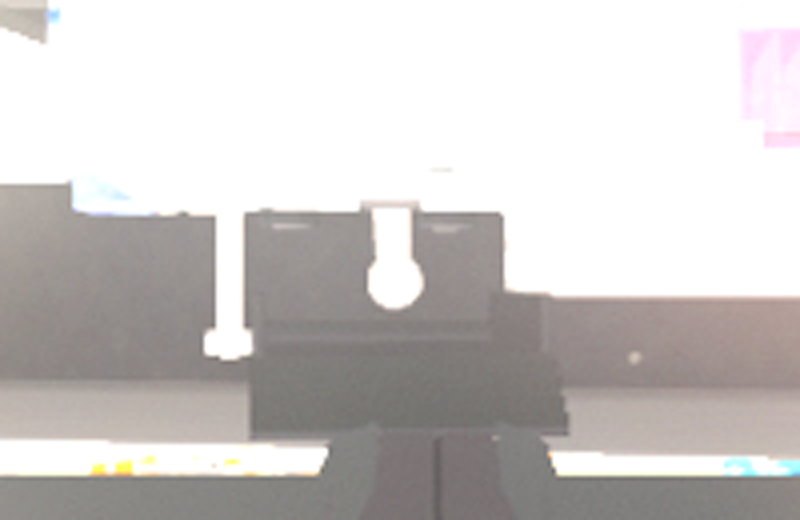

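The model projects to within about 1.5 px for the guard, lip and panel. The one difference is the toggle ball, which is 5 px off. Its centre is therefore about 23.5 mm up the lever rather than 29, and I'll use that. Next is entering under the lip and raising the guard.

```bash
cat >> h.py <<'E'
def go(cx,cz,rate=60,pit=None):
    p,r=P2(cx,cz,pit,y=1.0); move_straight(p,r,rate); s=get_state(); f=np.array(s['contact_force'])
    xb=np.array([np.cos(YAW),np.sin(YAW),0]);print((cx,cz),'t',round(s['clock'],2),'err',np.round(np.array(s['tool_pos'])-p,1),'Fx %.1f Fz %.1f'%(f@xb,f[2]),np.round(f,1)); return f@xb,f[2],s
E
python3 - <<'E'
from h import *
go(-95,-8,60); f=go(-54,-8,50)
if abs(f[0])<6 and abs(f[1])<6:
    go(-54,8,50); go(-54,22,50)
hold(0.2)
s=get_state();print(np.round(s['joint_pos'],3),s['contact_force'])
for n in ['side','wrist']: cv2.imwrite(f'pics/{n}4.png',get_image(n)[:,:,::-1])
a=cv2.imread('pics/side4.png')[165:285,170:330];cv2.imwrite('pics/s4z.png',cv2.resize(a,None,fx=5,fy=5,interpolation=cv2.INTER_CUBIC))
b=cv2.imread('pics/wrist4.png')[60:260,120:380]; b=cv2.convertScaleAbs(b,alpha=1.6,beta=20)
cv2.imwrite('pics/w4z.png',cv2.resize(b,None,fx=3,fy=3,interpolation=cv2.INTER_CUBIC))
E
```

```text
(-95, -8) t 9.71 err [ 0.1 -0.1 -0.2] Fx -0.8 Fz 0.8 [-1.  -0.3  0.8]
(-54, -8) t 10.68 err [-0.2  0.1 -0.1] Fx -0.6 Fz 0.2 [-0.7 -0.4  0.2]
(-54, 8) t 11.14 err [-0.   0.1  0.5] Fx 0.4 Fz -0.5 [ 0.1 -0.8 -0.5]
(-54, 22) t 11.57 err [0.  0.  0.4] Fx -0.1 Fz -0.1 [-0.2 -0.5 -0.1]
[0.632 0.629 1.867 4.226 0.921 0.987] [ 0.26861111  0.45623188 -0.03407668]
```

View pics/s4z.png

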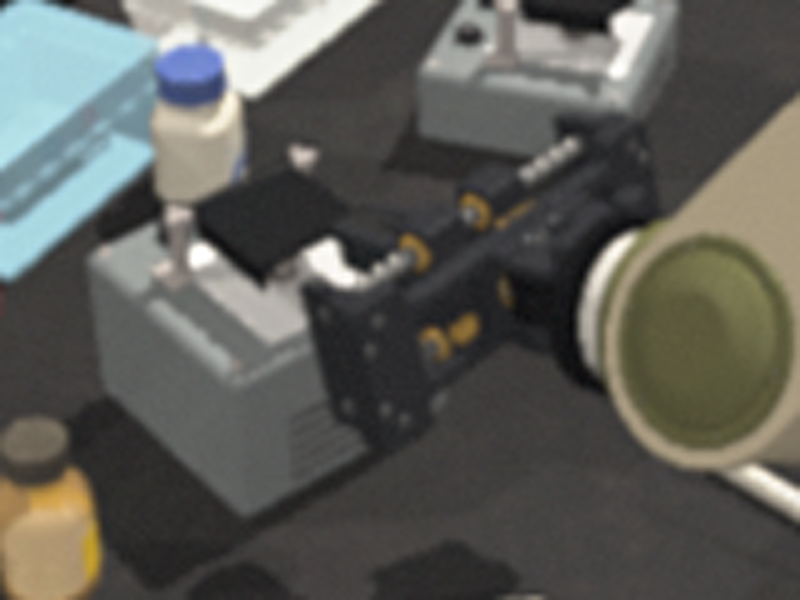

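View pics/w4z.png

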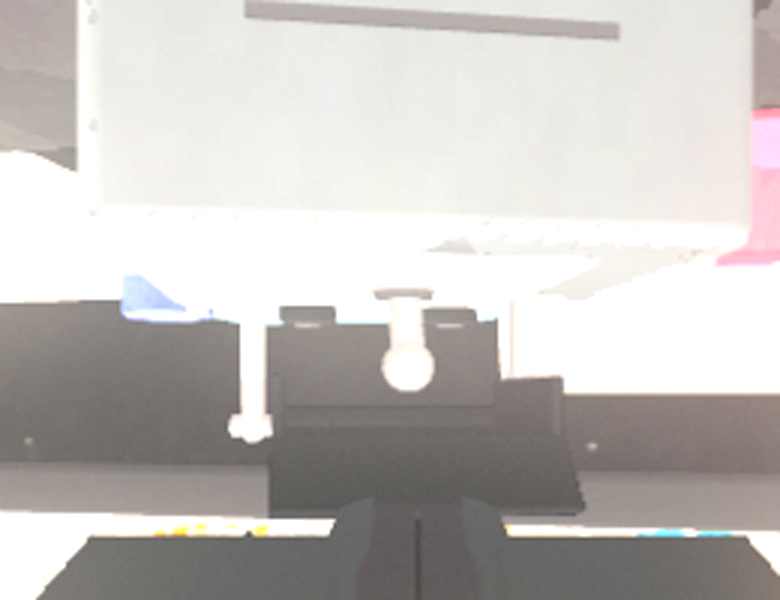

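The guard has not risen. In the side view it still lies level, with the fingers just in front of its lip, and the force is about 0. I'll find out where the fingertips are relative to the reported TCP.

```bash
python3 - <<'E'
from h import *
cs=calibration('side');ct=calibration('top');cw=calibration('wrist')
s=get_state();tp=np.array(s['tool_pos']);R=Rn.from_rotvec(s['tool_rot']).as_matrix()
print(tp,R.round(3).tolist(),'boxrel',boxrel(tp))
cv2.imwrite('pics/top4.png',get_image('top')[:,:,::-1])
a=cv2.imread('pics/side4.png')[165:285,170:330];a=cv2.resize(a,None,fx=5,fy=5,interpolation=cv2.INTER_CUBIC);a=cv2.convertScaleAbs(a,alpha=1.8,beta=20)
b=cv2.imread('pics/top4.png')[120:240,165:275];b=cv2.resize(b,None,fx=5,fy=5,interpolation=cv2.INTER_CUBIC);b=cv2.convertScaleAbs(b,alpha=1.8,beta=20)
for k in (0,-40,-64):
    q=tp+R[:,2]*k
    p=(proj(cs,q)-[170,165]+.5)*5; cv2.circle(a,tuple(p.astype(int)),4,(0,0,255),1); p=(proj(ct,q)-[165,120]+.5)*5;cv2.circle(b,tuple(p.astype(int)),4,(0,0,255),1)
    print(k,proj(cw,q))
cv2.imwrite('pics/s4m.png',a);cv2.imwrite('pics/t4m.png',b)
E
```

```text
[568.93609343 320.18916037 144.08230161] [[-0.255, 0.184, 0.949], [0.047, 0.983, -0.178], [-0.966, -0.0, -0.259]] boxrel [-56.32694084   0.64102987  13.08230161]
0 [258.52118008 223.90126132]
-40 [258.40563453 253.21314466]
-64 [258.30160157 279.60448624]
```

View pics/s4m.png

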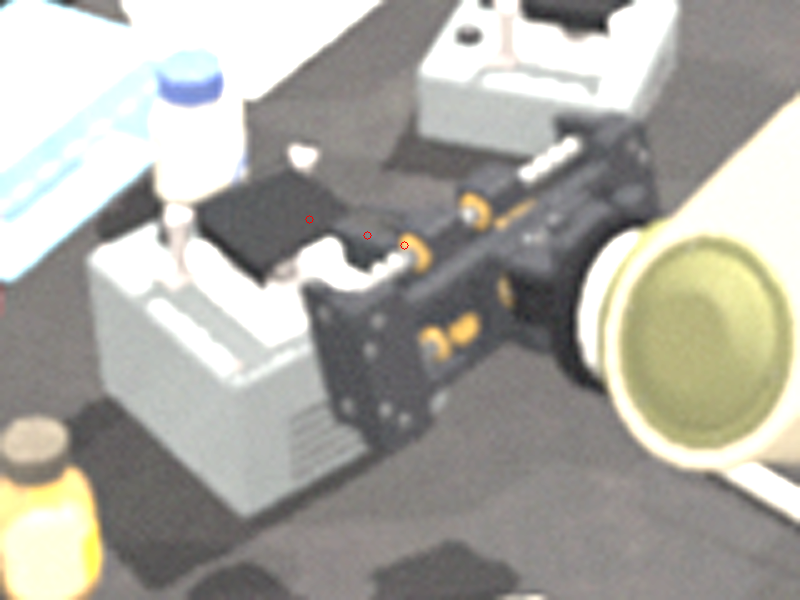

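View pics/t4m.png

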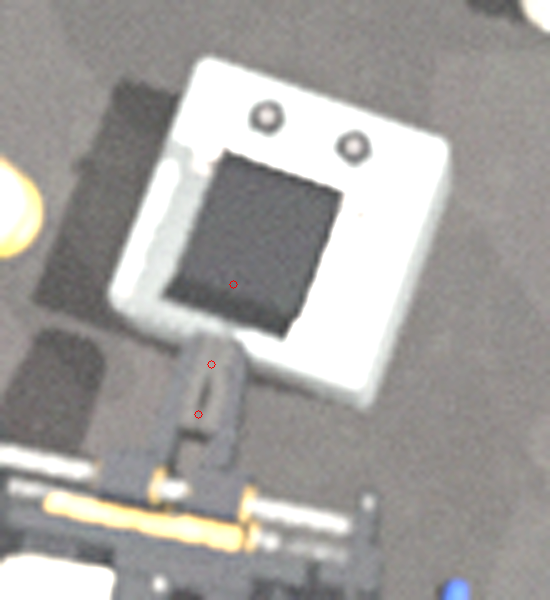

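```bash
python3 - <<'E'
from h import *
cs=calibration('side');ct=calibration('top');cw=calibration('wrist')
xb=np.array([np.cos(YAW),np.sin(YAW),0]);yb=np.array([-np.sin(YAW),np.cos(YAW),0])
def B(x,y,z): return np.array([C[0],C[1],131.])+xb*(15+x)+yb*y+np.array([0,0,z])
for deg in (0,10,22,30):
    t=np.radians(deg);c,s=np.cos(t),np.sin(t)
    for n,(a,b) in dict(lip=(73.5,15),bend=(60,0)).items():
        for y in (31,-31):
            p=B(-a*c+b*s,y,a*s+b*c); print(deg,n,y,'wz',((proj(cw,p)-[120,60])*3).round(),'sz',((proj(cs,p)-[170,165]+.5)*5).round(),'tz5',((proj(ct,p)-[165,120]+.5)*5).round())
E
```

```text
0 lip 31 wz [581. 509.] sz [278. 260.] tz5 [156. 297.]
0 lip -31 wz [259. 514.] sz [385. 207.] tz5 [286. 342.]
0 bend 31 wz [561. 429.] sz [263. 271.] tz5 [171. 274.]
0 bend -31 wz [262. 431.] sz [368. 219.] tz5 [299. 319.]
10 lip 31 wz [575. 569.] sz [272. 234.] tz5 [155. 284.]
10 lip -31 wz [260. 578.] sz [379. 182.] tz5 [286. 331.]
10 bend 31 wz [559. 478.] sz [261. 253.] tz5 [169. 268.]
10 bend -31 wz [262. 482.] sz [366. 201.] tz5 [298. 314.]
22 lip 31 wz [564. 629.] sz [261. 202.] tz5 [156. 264.]
22 lip -31 wz [262. 640.] sz [369. 151.] tz5 [289. 311.]
22 bend 31 wz [554. 533.] sz [255. 229.] tz5 [168. 257.]
22 bend -31 wz [263. 539.] sz [361. 177.] tz5 [298. 303.]
30 lip 31 wz [555. 660.] sz [252. 181.] tz5 [158. 247.]
30 lip -31 wz [263. 672.] sz [360. 131.] tz5 [293. 294.]
30 bend 31 wz [549. 564.] sz [249. 212.] tz5 [168. 246.]
30 bend -31 wz [263. 572.] sz [355. 161.] tz5 [300. 292.]
```

```bash
python3 - <<'E'
from h import *
cs=calibration('side');ct=calibration('top');cw=calibration('wrist')
s=get_state();tp=np.array(s['tool_pos']);R=Rn.from_rotvec(s['tool_rot']).as_matrix()
for k in (0,-10,-20,-30,-64):
  for x in (-9,9):
    for y in (-17,17):
      q=tp+R@[x,y,k]; print(k,x,y,'wz',((proj(cw,q)-[120,60])*3).round(),'s',((proj(cs,q)-[170,165]+.5)*5).round(),'t',((proj(ct,q)-[165,120]+.5)*5).round())
E
```

```text
0 -9 -17 wz [336. 531.] s [330. 187.] t [269. 283.]
0 -9 17 wz [495. 531.] s [279. 219.] t [195. 268.]
0 9 -17 wz [334. 451.] s [339. 220.] t [271. 299.]
0 9 17 wz [498. 451.] s [288. 253.] t [198. 285.]
-10 -9 -17 wz [331. 551.] s [345. 190.] t [264. 303.]
-10 -9 17 wz [500. 552.] s [293. 223.] t [189. 288.]
-10 9 -17 wz [329. 467.] s [353. 224.] t [266. 319.]
-10 9 17 wz [502. 467.] s [302. 257.] t [192. 304.]
-20 -9 -17 wz [326. 574.] s [359. 194.] t [259. 324.]
-20 -9 17 wz [504. 574.] s [308. 227.] t [184. 308.]
-20 9 -17 wz [324. 486.] s [368. 228.] t [261. 339.]
-20 9 17 wz [507. 486.] s [317. 261.] t [187. 324.]
-30 -9 -17 wz [321. 599.] s [374. 198.] t [254. 344.]
-30 -9 17 wz [510. 600.] s [322. 231.] t [178. 329.]
-30 9 -17 wz [318. 506.] s [382. 232.] t [255. 359.]
-30 9 17 wz [513. 506.] s [331. 266.] t [181. 344.]
-64 -9 -17 wz [296. 715.] s [426. 211.] t [235. 415.]
-64 -9 17 wz [534. 715.] s [374. 245.] t [159. 399.]
-64 9 -17 wz [291. 601.] s [434. 245.] t [238. 429.]
-64 9 17 wz [539. 601.] s [383. 280.] t [162. 414.]
```

```bash
python3 - <<'E'
import cv2
a=cv2.imread('pics/side4.png')[190:230,215:275];cv2.imwrite('pics/s4q.png',cv2.convertScaleAbs(cv2.resize(a,None,fx=12,fy=12,interpolation=cv2.INTER_CUBIC),alpha=3,beta=0))
a=cv2.imread('pics/top4.png')[165:225,190:230];cv2.imwrite('pics/t4q.png',cv2.convertScaleAbs(cv2.resize(a,None,fx=10,fy=10,interpolation=cv2.INTER_CUBIC),alpha=3,beta=0))
E
```

```text
(no output)
```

View pics/s4q.png

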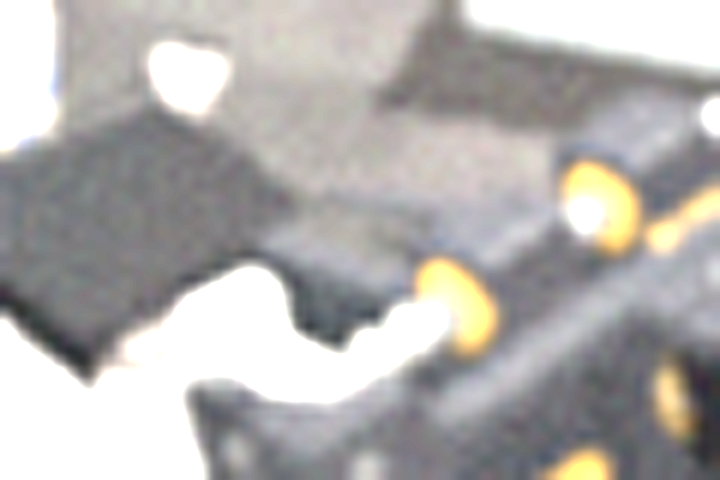

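View pics/t4q.png

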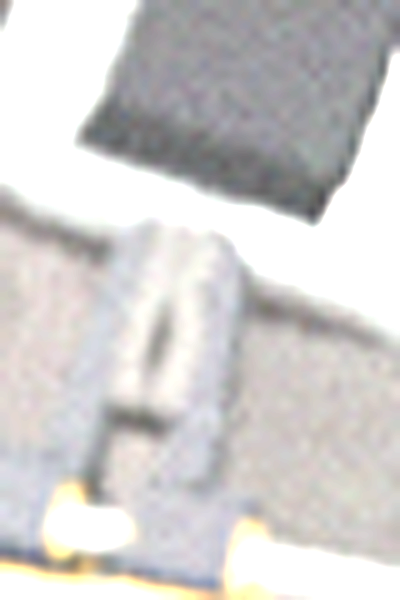

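```bash
python3 - <<'E'
from h import *
cs=calibration('side')
for z in (300,310,320,330,340):
    print(z,[((proj(cs,(390.2+x,109.5+y,z))-[300,20]+.5)*4.5).round().tolist() for x in(-9,9) for y in (-17,17)])
E
```

```text
300 [[231.0, 493.0], [206.0, 520.0], [199.0, 485.0], [173.0, 511.0]]
310 [[234.0, 476.0], [208.0, 502.0], [201.0, 468.0], [174.0, 494.0]]
320 [[236.0, 458.0], [210.0, 484.0], [203.0, 450.0], [176.0, 476.0]]
330 [[238.0, 440.0], [212.0, 466.0], [205.0, 432.0], [178.0, 457.0]]
340 [[240.0, 422.0], [215.0, 447.0], [207.0, 414.0], [180.0, 439.0]]
```

Three independent views show the visible fingertips 25–31 mm behind the reported TCP along the tool axis:
- **Tool-down side view:** 30 mm
- **Top view:** 31 mm
- **Wrist view:** 26 mm

The guard staying shut agrees with this. I'll use a 28 mm tip offset, back off, drop below the lip and go in again.

```bash
cat >> h.py <<'E'
OFF=28.0
_P2=P2
def P2(cx,cz,pit=None,az=None,y=0.0):
    p,r=_P2(cx,cz,pit,az,y); return p+OFF*Rn.from_rotvec(r).as_matrix()[:,2], r
E
python3 - <<'E'
from h import *
for c in [(-97,29),(-97,-8),(-54,-8),(-54,22),(-41,1),(-18,3)]:
    q=inverse_kinematics(*P2(*c,y=1)); print(c,None if q is None else np.round(q,2))
go(-97,29,60); go(-97,-8,60); f=go(-54,-8,40)
if abs(f[0])<6 and abs(f[1])<6:
    go(-54,8,50)
for n in ['side','wrist']: cv2.imwrite(f'pics/{n}5.png',get_image(n)[:,:,::-1])
a=cv2.imread('pics/side5.png')[165:285,170:330];a=cv2.convertScaleAbs(cv2.resize(a,None,fx=5,fy=5,interpolation=cv2.INTER_CUBIC),alpha=1.5,beta=10);cv2.imwrite('pics/s5z.png',a)
b=cv2.imread('pics/wrist5.png')[60:260,120:380]; b=cv2.convertScaleAbs(b,alpha=1.6,beta=20)
cv2.imwrite('pics/w5z.png',cv2.resize(b,None,fx=3,fy=3,interpolation=cv2.INTER_CUBIC))
E
```

```text
(-97, 29) [0.66 0.63 1.87 4.26 0.94 0.98]
(-97, -8) [0.66 0.71 1.87 4.21 0.98 1.07]
(-54, -8) [0.59 0.72 1.82 4.15 0.93 1.06]
(-54, 22) [0.59 0.66 1.83 4.19 0.9  0.99]
(-41, 1) [0.57 0.71 1.81 4.14 0.9  1.04]
(-18, 3) [0.53 0.72 1.78 4.12 0.87 1.03]
(-97, 29) t 12.35 err [-0.3  0.5  0. ] Fx -0.0 Fz -0.5 [ 0.   0.2 -0.5]
(-97, -8) t 13.12 err [0.1 0.1 0.1] Fx 0.3 Fz 0.3 [0.5 0.7 0.3]
(-54, -8) t 14.34 err [-0.2  0.1 -0. ] Fx 0.2 Fz 0.5 [0.3 0.6 0.5]
(-54, 8) t 14.81 err [0.  0.1 0.5] Fx 0.6 Fz -0.9 [ 0.6 -0.4 -0.9]
```

View pics/s5z.png

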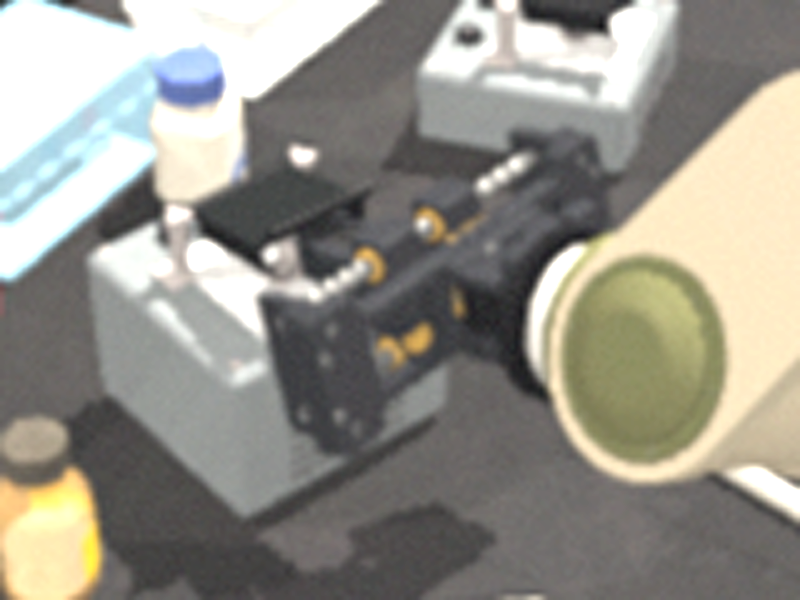

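View pics/w5z.png

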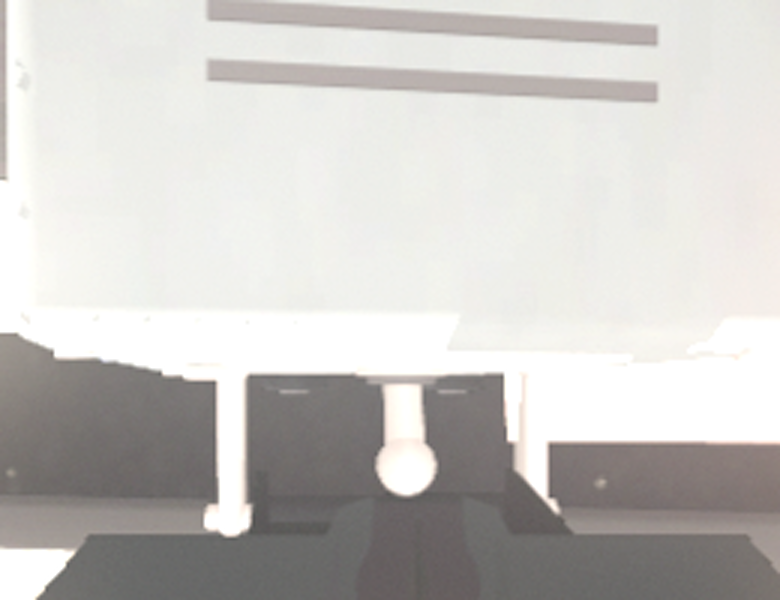

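The guard is now lifting: in the side view the lip's far corner is up to (372,190), and the ball is visible under it at (406,467) in the wrist zoom, in line with the fingers. Raising further.

```bash
python3 - <<'E'
from h import *
go(-54,25,50); hold(0.25)
for n in ['side','wrist']: cv2.imwrite(f'pics/{n}6.png',get_image(n)[:,:,::-1])
a=cv2.imread('pics/side6.png')[165:285,170:330];a=cv2.convertScaleAbs(cv2.resize(a,None,fx=5,fy=5,interpolation=cv2.INTER_CUBIC),alpha=1.5,beta=10);cv2.imwrite('pics/s6z.png',a)
b=cv2.imread('pics/wrist6.png')[60:260,120:380]; b=cv2.convertScaleAbs(b,alpha=1.6,beta=20)
cv2.imwrite('pics/w6z.png',cv2.resize(b,None,fx=3,fy=3,interpolation=cv2.INTER_CUBIC))
E
```

```text
(-54, 25) t 15.4 err [0.  0.  0.4] Fx 1.2 Fz 0.7 [ 1.2 -0.2  0.7]
```

View pics/s6z.png

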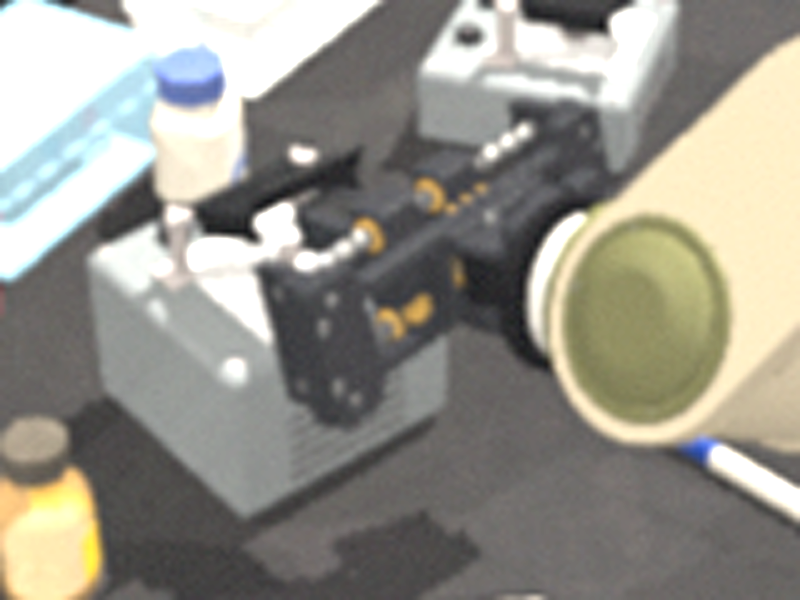

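View pics/w6z.png

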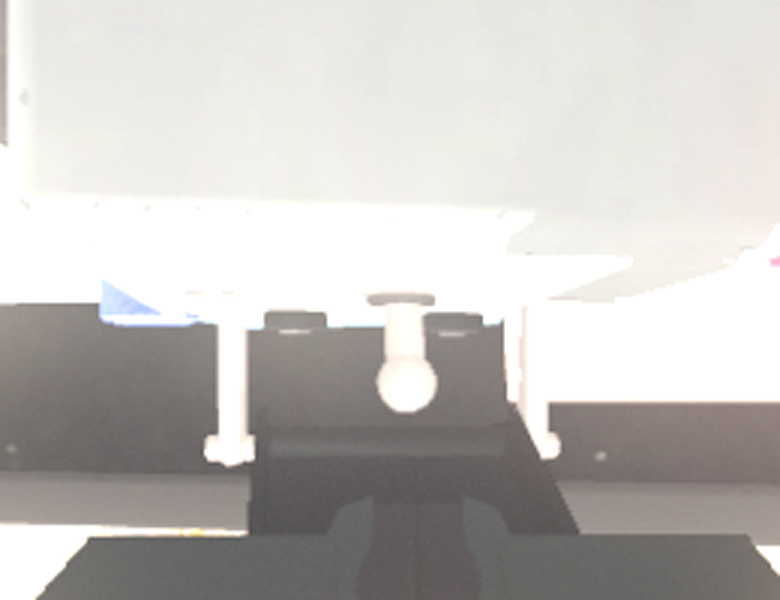

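The guard is up about 23° (0.4 rad), the toggle is still off, and the force is negligible. Now I'll lower the fingertips to ball height and push towards the hinge, stopping on force.

```bash
python3 - <<'E'
from h import *
go(-51,1,60)
f0=go(-47,1,40)
x=-47
while x<-14:
    x+=3 if x<-29 else 1.5
    z=1+ (2.0*np.clip((x+41)/18,0,1))
    f=go(x,z,40)
    if f[0]<-9 or abs(f[1])>12: print('stop');break
for n in ['side','wrist']: cv2.imwrite(f'pics/{n}7.png',get_image(n)[:,:,::-1])
a=cv2.imread('pics/side7.png')[165:285,170:330];a=cv2.convertScaleAbs(cv2.resize(a,None,fx=5,fy=5,interpolation=cv2.INTER_CUBIC),alpha=1.5,beta=10);cv2.imwrite('pics/s7z.png',a)
b=cv2.imread('pics/wrist7.png')[60:260,120:380]; b=cv2.convertScaleAbs(b,alpha=1.6,beta=20)
cv2.imwrite('pics/w7z.png',cv2.resize(b,None,fx=3,fy=3,interpolation=cv2.INTER_CUBIC))
E
```

```text
(-51, 1) t 16.3 err [-0.  -0.1 -0.4] Fx -0.2 Fz -0.2 [-0.2 -0.2 -0.2]
(-47, 1) t 16.55 err [ 0.3 -0.1  0.4] Fx 0.1 Fz 0.2 [0.1 0.1 0.2]
(-44, np.float64(1.0)) t 16.8 err [ 0.2 -0.1  0.1] Fx 0.1 Fz -0.7 [ 0.3  0.6 -0.7]
(-41, np.float64(1.0)) t 17.05 err [ 0.2 -0.1  0. ] Fx 0.6 Fz -1.3 [ 0.4 -0.8 -1.3]
(-38, np.float64(1.3333333333333333)) t 17.3 err [0.2 0.  0.3] Fx -1.9 Fz 1.4 [-1.6  1.1  1.4]
(-35, np.float64(1.6666666666666665)) t 17.55 err [ 0.2 -0.  -0. ] Fx 0.5 Fz -0.1 [ 0.2 -0.8 -0.1]
(-32, np.float64(2.0)) t 17.8 err [ 0.1 -0.2 -0.2] Fx -0.2 Fz -0.2 [ 0.1  0.9 -0.2]
(-29, np.float64(2.333333333333333)) t 18.05 err [ 0.1 -0.2 -0.2] Fx 0.4 Fz -0.5 [ 0.4  0.1 -0.5]
(-27.5, np.float64(2.5)) t 18.3 err [ 0.  -0.1 -0.1] Fx 0.2 Fz -0.1 [ 0.1 -0.2 -0.1]
(-26.0, np.float64(2.666666666666667)) t 18.55 err [ 0. -0. -0.] Fx -0.8 Fz -1.1 [-0.8 -0.1 -1.1]
(-24.5, np.float64(2.833333333333333)) t 18.8 err [ 0.1 -0.   0. ] Fx -0.9 Fz -0.7 [-0.7  0.6 -0.7]
(-23.0, np.float64(3.0)) t 19.05 err [ 0.1 -0.1 -0. ] Fx -0.0 Fz -0.8 [-0.4 -1.1 -0.8]
(-21.5, np.float64(3.0)) t 19.3 err [-0.1  0.1 -0.1] Fx -2.3 Fz -1.8 [-2.5 -0.1 -1.8]
(-20.0, np.float64(3.0)) t 19.55 err [-0.9  0.4 -0.3] Fx -12.1 Fz 2.8 [-12.4   1.1   2.8]
stop
```

View pics/s7z.png

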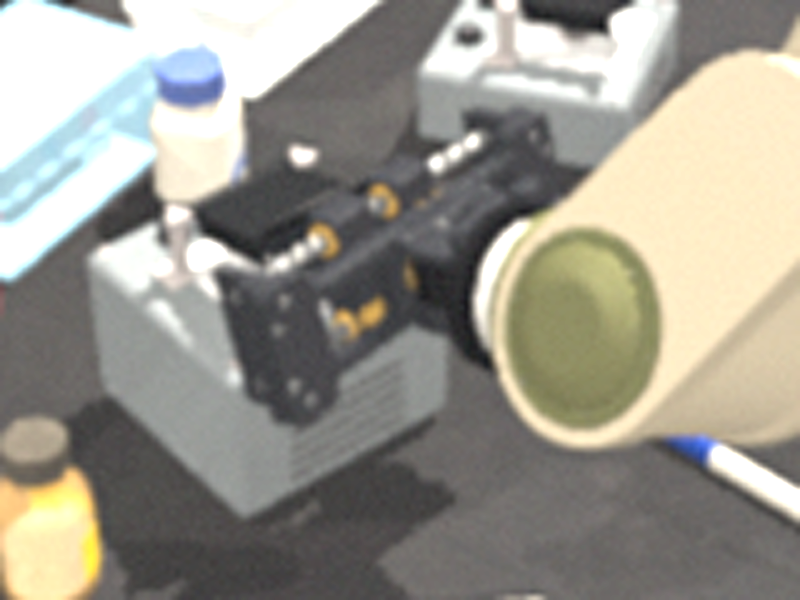

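View pics/w7z.png

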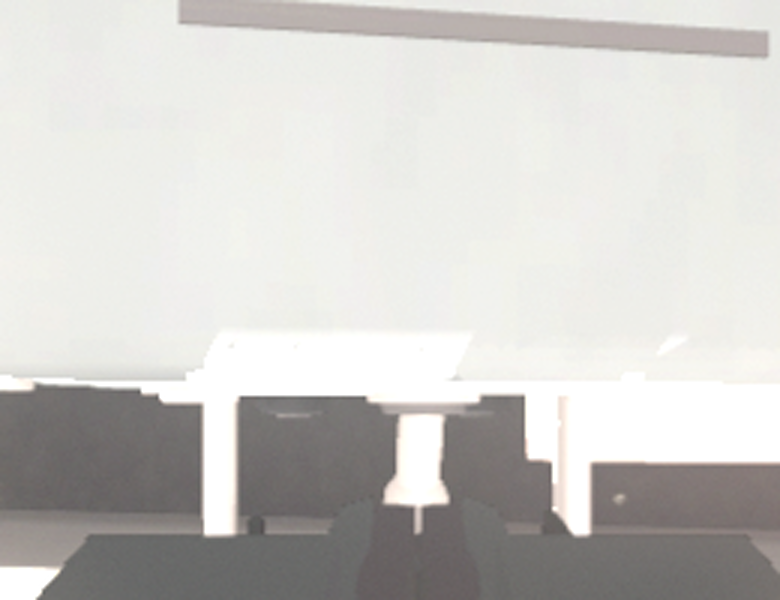

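Force climbed to 12 N at the expected end of travel. Contact began at about -40 and it stopped at about -20.6, so roughly 19 mm against 18 mm expected. The guard is still on the fingers. I'll back off slightly, raise the guard more with the toggle over, and check.

```bash
python3 - <<'E'
from h import *
go(-22,3.5,30); f=go(-23,14,40); 
f=go(-30,22,50); hold(0.15)
for n in ['side','wrist']: cv2.imwrite(f'pics/{n}8.png',get_image(n)[:,:,::-1])
a=cv2.imread('pics/side8.png')[165:285,170:330];a=cv2.convertScaleAbs(cv2.resize(a,None,fx=5,fy=5,interpolation=cv2.INTER_CUBIC),alpha=1.5,beta=10);cv2.imwrite('pics/s8z.png',a)
b=cv2.imread('pics/wrist8.png')[60:260,120:380]; b=cv2.convertScaleAbs(b,alpha=1.6,beta=20)
cv2.imwrite('pics/w8z.png',cv2.resize(b,None,fx=3,fy=3,interpolation=cv2.INTER_CUBIC))
cw=calibration('wrist')
xb=np.array([np.cos(YAW),np.sin(YAW),0]);yb=np.array([-np.sin(YAW),np.cos(YAW),0])
for t in (0,.4,.65,.8):
    a=t-.4; P=np.array([C[0],C[1],131.])+xb*(15-30+23.5*np.sin(a))+np.array([0,0,-36+23.5*np.cos(a)])+yb*1
    print(t,((proj(cw,P)-[120,60])*3).round(1))
P=np.array([C[0],C[1],95.])+xb*-15+yb;print('pivot',((proj(cw,P)-[120,60])*3).round(1))
E
```

```text
(-22, 3.5) t 19.9 err [ 0.3 -0.   0.3] Fx -0.6 Fz 0.2 [-0.6  0.1  0.2]
(-23, 14) t 20.32 err [0.1 0.  0.5] Fx -0.5 Fz 1.1 [-0.4  0.6  1.1]
(-30, 22) t 20.68 err [-0.1  0.3  0.4] Fx -0.4 Fz 0.4 [-0.5 -0.1  0.4]
0 [423.1 395.2]
0.4 [415.7 405.4]
0.65 [411.4 401.1]
0.8 [409.1 395.1]
pivot [415.9 275.9]
```

View pics/s8z.png

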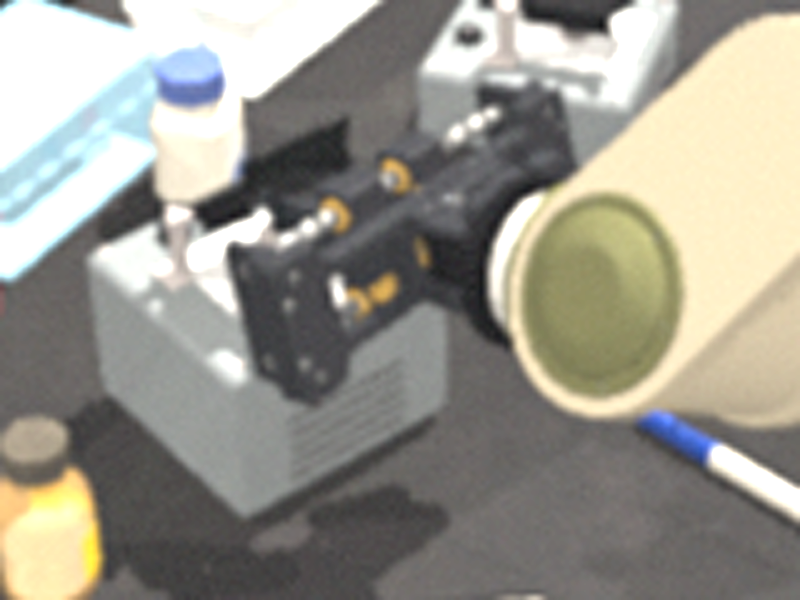

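View pics/w8z.png

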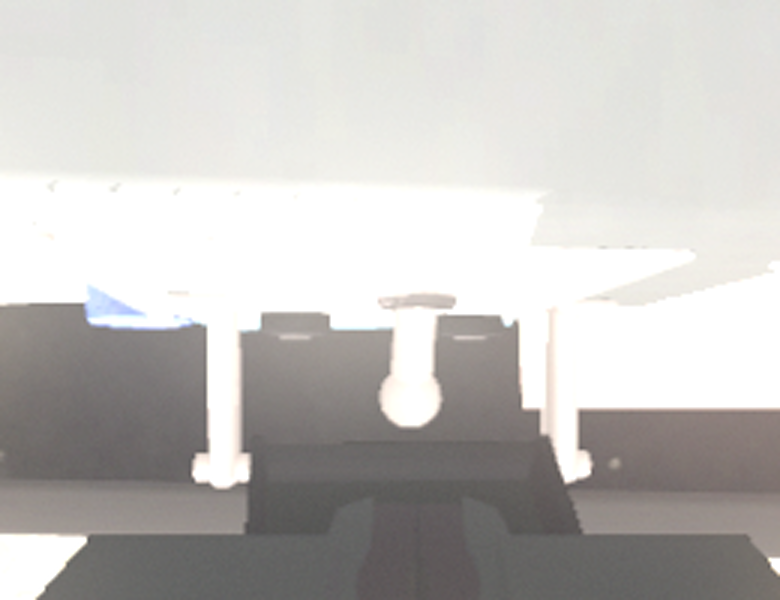

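The ball is now at (410,398), left of its base at 417. The model gives 409 for on and 423 for off, so the toggle is over at its stop, with the guard up about 30°. Withdrawing now: lower the guard shut, slide out, and retreat.

```bash
python3 - <<'E'
from h import *
go(-54,20,60); go(-56,-8,60); go(-100,-8,60); go(-110,25,80)
q=np.array(get_state()['joint_pos']); q[1]-=0.45; goto_joints(q); hold(0.3)
s=get_state();print(s['clock'],s['tool_pos'],s['contact_force'])
for n in ['side','top']: cv2.imwrite(f'pics/{n}9.png',get_image(n)[:,:,::-1])
a=cv2.imread('pics/side9.png')[165:285,170:330];a=cv2.convertScaleAbs(cv2.resize(a,None,fx=5,fy=5,interpolation=cv2.INTER_CUBIC),alpha=1.5,beta=10);cv2.imwrite('pics/s9z.png',a)
for n in ('side','top'):
    A=cv2.imread(f'pics/{n}0.png').astype(int);Bm=cv2.imread(f'pics/{n}9.png').astype(int)
    d=(np.abs(A-Bm).max(2)>60).astype(np.uint8);c,_,st,ce=cv2.connectedComponentsWithStats(d);print(n,[(st[i].tolist()) for i in range(1,c) if st[i][4]>12])
E
```

```text
(-54, 20) t 21.48 err [-0.1  0.3  0.1] Fx -0.2 Fz -0.1 [-0.5 -1.  -0.1]
(-56, -8) t 22.1 err [ 0.1 -0.  -0.1] Fx -0.3 Fz -0.2 [-0.5 -0.5 -0.2]
(-100, -8) t 22.98 err [ 0.2 -0.   0.1] Fx -0.6 Fz -0.2 [-0.7 -0.2 -0.2]
(-110, 25) t 23.57 err [ 0.  -0.1 -0. ] Fx 0.3 Fz 0.8 [0.3 0.  0.8]
24.9167 [514.76032587 310.21506278 419.6169235 ] [-0.93441123  0.2008333  -0.36706935]
side [[433, 0, 50, 7, 160], [484, 0, 28, 36, 764], [477, 33, 35, 63, 1403], [430, 69, 40, 82, 1180], [349, 82, 75, 62, 1593], [271, 100, 43, 20, 528], [322, 102, 14, 19, 183], [473, 104, 39, 24, 330], [328, 112, 18, 32, 183], [455, 114, 13, 10, 61], [322, 119, 29, 40, 257], [349, 125, 9, 17, 119], [467, 125, 19, 11, 103], [289, 128, 7, 3, 17], [347, 143, 8, 11, 28], [428, 143, 10, 3, 24], [359, 146, 18, 7, 36], [368, 149, 27, 11, 78], [419, 152, 68, 61, 2572], [478, 153, 23, 31, 350], [359, 171, 26, 17, 101], [417, 172, 9, 9, 36], [407, 181, 12, 10, 77], [394, 188, 6, 6, 15], [451, 247, 15, 10, 84], [313, 254, 29, 18, 68], [420, 255, 23, 30, 327]]
top [[135, 223, 104, 45, 1236], [245, 255, 10, 33, 84], [239, 258, 6, 19, 38], [151, 286, 57, 28, 1230], [292, 303, 220, 81, 8527], [136, 311, 72, 33, 816], [176, 315, 4, 6, 17], [316, 321, 33, 33, 854], [190, 335, 8, 6, 18], [114, 341, 36, 43, 1316], [154, 341, 16, 7, 29], [209, 341, 4, 8, 17], [353, 341, 12, 12, 77], [184, 378, 25, 6, 69]]
```

View pics/s9z.png

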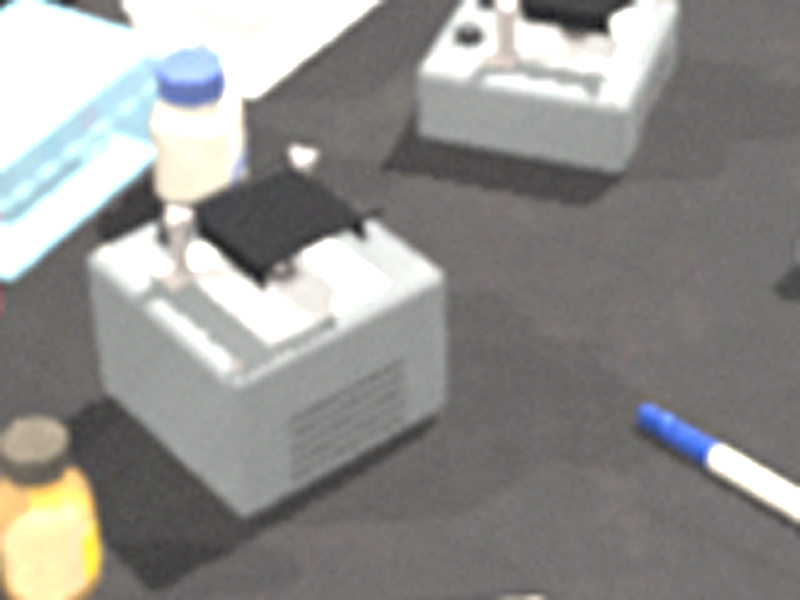

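View pics/top9.png

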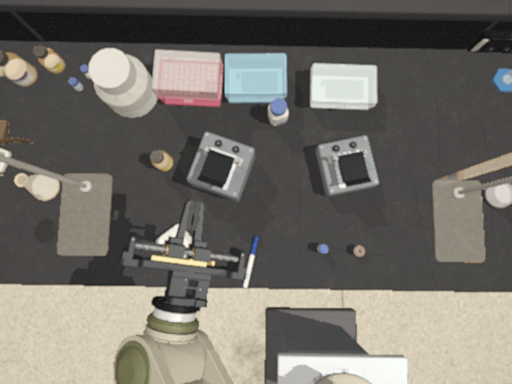

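The guard is shut, with its lip back where it was at (262,278)–(380,210). The lower box and bystanders are at their original pixels; the marker differences in the comparison are the arm's shadow, since both pen ends are unchanged. The arm is clear, so I'm handing in.

```bash
python3 -c "
from workcell import *
print(get_state()['clock']); print(hand_in())"
```

```text
25.0167
the job is handed in; nothing more can be done
None
```

I switched the taller box on and handed the job in at 25.0 s; no verdict is reported. I went under the guard's lip with shut fingers at a shallow tilt and raised the guard about 23° with the toggle still off. With the guard resting on the fingers, I pushed the toggle over until the force rose to about 12 N at its stop. I then raised the guard to about 30° with the toggle over, lowered it shut and withdrew.

**Last checks**
- **Toggle:** in the wrist view with the guard up, the ball sat at column 410. My model gives 409 for on and 423 for off. The travel was about 19 mm against 18 mm expected.
- **Final pictures:** the guard is shut and the arm is clear. The lower box and the bystanders I could see look unmoved; the arm partly hid the weigh boat in the last top view.

**What disagreed**
- **Fingertip position:** the visible fingertips were 25–31 mm behind the reported TCP. My first lift therefore missed the guard, touching nothing. I corrected by 28 mm and the second lift worked.
- **Toggle ball:** its centre measured about 23.5 mm up the lever, not at 29 mm.
- **Guard during the push:** I estimated 8–12° from geometry, because the gripper hid it. It was clearly above the 0.1 rad limit (about 6°) when I raised it again with the toggle on.

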